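# Turn the four-sided strop in the cam vise to its finishing face

### The job

The coarse green face of the four-sided strop has done its work: swing the vise's lever open, take the strop out, give it a quarter turn so that the dark red finishing face is on top, and clamp it again. Set it down flat on the vise bed, square between the jaws with the handle still towards you and about as far out as it was, and swing the lever in until the jaw grips firmly. Do not let the strop touch the gritty bench on the way, and leave the knife, the tin and the thread spool where they are.

Things in the scene. Friction and masses are not known exactly. Their poses are not given: they have to be found in the camera images.
- vise: Grey cam vise on an oak board (fixed; place and turn vary). Origin on the bench under mid-jaw; x along the jaws, away from the robot, y from fixed jaw to cam, z up. Bed at z = 65 mm, 90 mm wide in x; jaws 90 mm long in x, tops at z = 95 mm. Fixed jaw: face at y = -20 mm, 30 mm thick. Board 28 mm high, x -58 to 58, y -95 to 155 mm.
- jaw: Sliding jaw, 28 mm thick in y. Origin on its gripping face, mid-length, at bench height; axes as the vise's. In the vise frame its y is 20 mm when shut on the strop, 31 mm with the lever fully open. Moved only by the cam.
- lever (a joint): Cam lever, vertical pivot, rad. About 0 at the start, jaw nipping the strop; counter-clockwise opens it, stop at 1.5 (jaw 11 mm back, 7 mm a rad). Shut it points 4 degrees from the vise's +x towards +y; open, along +y. To clamp, push the knob clockwise past 0 with 5 to 10 N (yields to about -0.07; stop -0.25); it springs back to about 0, gripping. Friction, 1.6 N at the knob, holds it where left.
- lever_knob (a point): Centre of the black ball, 28 mm diameter, on the end of the lever, 95 mm from the pivot, 114 mm above the bench. The lever is a 10 mm round steel rod at the same height.
- lever_pivot (a point): Point on the lever's pivot axis at the lever's height, fixed to the vise, axes as the vise's; in the vise frame at x = 0, y = 75 mm. The hub around it is 24 mm wide, its nut tops out 126 mm above the bench.
- strop: Four-sided strop, 0.2 to 0.33 kg, loose. Origin at the centre of its block, 40 x 40 x 130 mm, 85 mm above the bench when seated. x along the block, away from the handle; at the start z up, axes as the vise's. Leather faces: +z green (on top at the start), +y dark red (towards the sliding jaw), -z tan, -y black. Balance point about 20 mm from the origin towards the handle.
- strop_handle (a point): Middle of the grip zone of the strop's dark octagonal handle, on its axis, 105 mm from the block's centre towards the strop's -x (40 mm from the block's end). 24 mm across flats, 100 mm long. Flats face the directions of the block's faces and the 45 degree directions between, so the tool can grip squarely leaning 45 degrees to either side. Axes as the strop's.
- knife: Bystander: skiving knife lying flat, wooden handle, steel blade, 170 mm long, 16 mm high; origin under its middle, x along the blade. Leave alone.
- tin: Bystander: brass-coloured tin of honing paste, 67 mm diameter, 25 mm high, origin under its centre. Leave alone.
- spool: Bystander: dark red thread spool standing up, 52 mm diameter, 60 mm high, origin under its centre. Leave alone.

How it is judged:
By the outcome, as a careful person would: the job done as asked, in the order asked, and still so for the second after the job is handed in, with the robot touching nothing.
It also fails if it takes over 67 s, if anything falls off the work surface, if the arm or the gripper's body presses on something with over 40 N, if the wrist force passes 120 N, or if a joint passes its speed limit or range.

### The arm

A 6-joint arm with a two-finger parallel gripper is mounted at the origin on the work surface. World frame = base frame: x ahead of the robot, y to its left, z up, the work surface at z = 0. Lengths are in m, angles in degrees, forces in N, time in s.
With the tool pointing down it reaches from about 0.375 to 0.9 m from the base axis. Payload 3.1 kg.
Tool frame: the origin (TCP) lies on the centre line of the jaws, within the pads' length; the fingertips stand 14 mm ahead of it and the grasp point (between the pads) lies 5 mm behind it (bot.tips_ahead is the distance from the TCP to the fingertips, in m); z points along the fingers, y is the line along which they close (so a half turn about z gives the same grasp; the last joint's range is limited). The gripper opens to 87 mm and grips with 3 to 60 N. Pads are 19 mm wide; open, the fingers measure 117 mm over their backs; the gripper's body (75 mm by 190 mm) begins 51 mm behind the grasp point.
Start: joints at [-75.774, 30.224, 82.088, -0, 67.689, -10.227], TCP at [0.259, -0.569, 0.237] pointing down, gripper open.
Joint ranges: [-176.69, 176.69], [-43.24, 126.21], [12.49, 139.97], [-82, 262], [0, 151.66], [-163.58, 163.58]. Speed limits (degrees/s): [159.86, 159.86, 180, 180, 180, 180].

### API

Orientations are given as a 3x3 rotation matrix whose columns are the frame's x, y, z axes.
In Python, from rig import bot gives the robot as it stands.
- The arm moves only by the tool play_rows, never from a script. Its argument "moves" is a list that holds one entry, the list of rows, each a list of 6 numbers: the shift along the tool's x, y, z in mm, then the turn, a rotation vector about the tool's x, y, z in rad. A call has 1 to 5 rows; each row shifts and turns the commanded pose from where the row before left it, along the tool's axes as they then stand; what a row does not reach is not made up. A row lasts 1/10 s, in which the tool goes at most 50 mm and 8.59 degrees, less where a joint would pass 70% of its speed; a pose out of reach is approached as far as the arm can. A call with a gripper value outside its range is refused whole. "fingers" is the opening, from -1 (shut) to 1 (fully open), set as the call begins (left out, the last holds). The fingers move at their own pace and stop on an object; the grip force is fixed at half the most. Time passes only in rows, so rows that do not move let the fingers close. It gives the time, the measured TCP pose, the force, the opening and the grip force at its end, in the units of the state.
- bot.read_state(): the state, without advancing time (a new reading comes with each control period).
- bot.capture(name): name is "scene" or "top" or "wrist"; returns a dict with "image" (480x640x3 uint8, blue, green, red), "fx", "fy", "cx", "cy" (pixels), "R" (3x3) and "t" (3): a world point X has camera coordinates R X + t. Camera axes: x right, y down, z forward; pixel columns grow to the right and rows downward; lengths in m; the calibration is good to about 2 mm. A picture is of the moment at which its call begins. There is no depth.
- bot.hand_in(): hands the job in; it is judged then, once.
Trained networks look in a picture, given as the dict that the camera call returned (one of the last four; its "shot" number tells which), for a name from the list of things; names that differ only in an ending like _2 or _b are one class to them, and where a whole thing is asked for, a point or a joint stands for the part that bears it (a point fixed in the world has none). Each returns a list of dicts, best first, with "confidence" (0 to 1); they miss things now and then, are a little off and sometimes report something else, mostly with a low value. They report only what shows in the picture. A call takes as long as a camera call.
- bot.search_frame(picture, query): "centre" ([column, row] in pixels, amid what is visible of it).
- bot.silhouettes(picture, query): "pixels" (480x640 bool, what is visible of it) and "centre" ([column, row] in pixels, amid what is visible of it).
- bot.pinpoint(picture, query): "centre" ([column, row] in pixels: a listed point, or the origin of a listed thing).
The state is a dict: "time_s": time; "joint_positions": joint angles; "qvel": joint speeds; "tau": joint torques, N m; "position": TCP position; "tcp_rot": TCP orientation; "force": force on the tool from outside, world axes, zero at the start; "moment": the same for the moment, N m; "opening": opening from 0.0 (shut) to 1.0 (fully open); "grasp_force": force on a finger pad.
Only numpy, scipy, OpenCV 4.12 (cv2) and the standard library are available. Lean on these libraries where they do the work, as an engineer would, in place of code of your own. Each camera call takes 0.05 s, during which the arm holds its last target. There are 200 camera calls.

## Working session

There is one attempt and no reset: what is moved stays moved. The work goes in short steps, Python scripts to look and compute and a tool call to move; the robot and the scene stay as the last step left them, time stands still between calls to the robot, and variables do not carry over. Pictures are saved under pics/ and viewed, at most 12 in all, crops included, and the job is handed in when it is done.

Besides the shell and the picture viewer there is one more tool, called as name(argument=value, ...), one argument or row to a line, values as JSON. play_rows: Moves the arm, as the interface text tells. Its arguments: {"type":"object","properties":{"moves":{"type":"array","items":{"type":"array","items":{"type":"array","items":{"type":"number"}}}},"fingers":{"type":"number"}},"required":["moves"]}

```bash
ls; mkdir -p pics; cat > h.py <<'E'
import numpy as np, cv2
from rig import bot
def proj(p,X):
    c=p["R"]@np.array(X)+np.array(p["t"]); return p["fx"]*c[0]/c[2]+p["cx"],p["fy"]*c[1]/c[2]+p["cy"]
def ray(p,uv):
    R=np.array(p["R"]);o=-R.T@np.array(p["t"])
    d=R.T@np.array([(uv[0]-p["cx"])/p["fx"],(uv[1]-p["cy"])/p["fy"],1]);return o,d
def atz(p,uv,z):
    o,d=ray(p,uv);return o+d*(z-o[2])/d[2]
E
python3 - <<'E'
from h import *
Z=dict(vise=0,jaw=0,lever_knob=.114,lever_pivot=.114,strop=.085,strop_handle=.085,knife=0,tin=0,spool=0)
for n in("scene","top"):
    p=bot.capture(n);cv2.imwrite(f"pics/{n}0.png",p["image"])
    for q in Z:
        r=bot.pinpoint(p,q)[:2]
        for d in r: print(n,q,round(d["confidence"],2),np.round(d["centre"]),np.round(atz(p,d["centre"],Z[q])[:2],4))
s=bot.read_state();print(s["time_s"],s["position"],np.round(s["tcp_rot"],3),s["opening"])
E
```

```text
pics
scene vise 0.6 [226. 268.] [ 0.5954 -0.0988]
scene jaw 0.95 [239. 268.] [ 0.5999 -0.0746]
scene lever_knob 0.9 [273. 269.] [ 0.6938 -0.0156]
scene lever_pivot 0.82 [261. 223.] [ 0.5901 -0.024 ]
scene strop 0.91 [221. 239.] [ 0.591  -0.0997]
scene strop_handle 0.84 [216. 197.] [ 0.4877 -0.1009]
scene knife 0.77 [368. 224.] [0.5335 0.1958]
scene knife 0.51 [241. 269.] [ 0.6037 -0.0716]
scene tin 0.88 [129. 317.] [ 0.675  -0.2807]
scene tin 0.39 [368. 225.] [0.5348 0.1953]
scene spool 0.7 [191. 362.] [ 0.7833 -0.1743]
top vise 0.78 [395. 258.] [ 0.5937 -0.1002]
top jaw 0.87 [384. 261.] [ 0.588  -0.0758]
top lever_knob 0.72 [362. 204.] [ 0.6892 -0.0187]
top lever_pivot 0.77 [365. 247.] [ 0.6019 -0.0255]
top strop 0.62 [401. 256.] [ 0.5895 -0.1012]
top strop_handle 0.7 [402. 311.] [ 0.4795 -0.1018]
top knife 0.58 [262. 284.] [0.5332 0.1899]
top tin 0.69 [476. 224.] [ 0.6739 -0.2792]
top spool 0.61 [424. 177.] [ 0.7809 -0.1668]
1.0 [ 0.25873556 -0.56890778  0.23655345] [[ 0.91   0.414  0.   ]
 [ 0.414 -0.91  -0.   ]
 [ 0.     0.    -1.   ]] 1.0012342177153695
```

```bash
python3 -c "
import cv2,numpy as np
a=cv2.imread('pics/scene0.png');b=cv2.imread('pics/top0.png')
cv2.imwrite('pics/both0.png',cv2.resize(np.hstack([a,b]),(800,300)))"
```

```text
(no output)
```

View pics/top0.png

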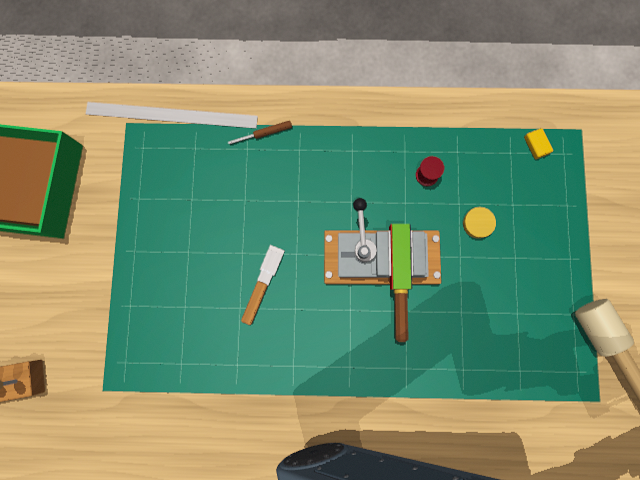

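View pics/scene0.png

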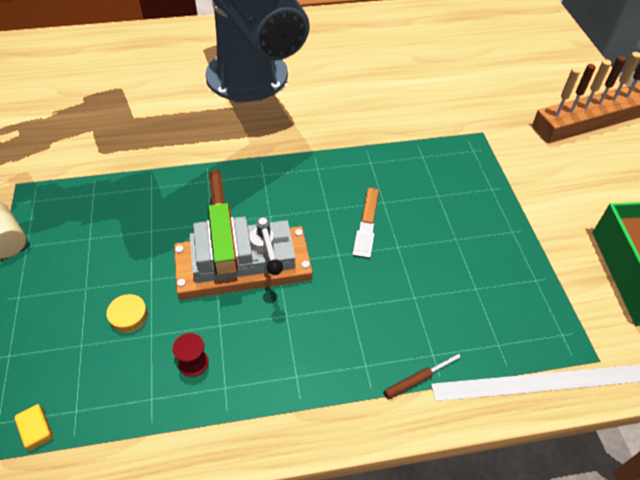

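The top view shows the strop with its green face up at (401,256) and its handle towards the robot at (402,311). The lever knob is at (362,204) and the pivot at (365,247). The scene view agrees, so the vise yaw is about 0 to 1°. First I'll go above the start of the lever push.

play_rows(
  moves=[
    [[43,-20.5,2,0,0,0],[43,-20.5,2,0,0,0],[43,-20.5,2,0,0,0],[43,-20.5,2,0,0,0],[43,-20.5,2,0,0,0]],
  ],
  fingers=-1,
)

```text
time_s: 1.5
position: [0.413, -0.3852, 0.2267]
tcp_rot: [[0.911, 0.413, 0.0], [0.413, -0.911, -0.0], [0.0, 0.0, -1.0]]
force: [0.9, -0.1, 0.1]
opening: 0.631
grasp_force: 0.0
```

play_rows(
  moves=[
    [[43,-20.5,2,0,0,0],[43,-20.5,2,0,0,0],[43,-20.5,2,0,0,0],[43,-20.5,2,0,0,0],[43,-20.5,2,0,0,0]],
  ],
)

```text
time_s: 2.0
position: [0.5665, -0.2027, 0.2167]
tcp_rot: [[0.91, 0.414, 0.0], [0.414, -0.91, -0.0], [0.0, 0.0, -1.0]]
force: [0.5, -0.2, 0.0]
opening: 0.171
grasp_force: 0.0
```

play_rows(
  moves=[
    [[43,-20.5,2,0,0,0],[43,-20.5,2,0,0,0],[43,-20.5,2,0,0,0.11],[44,-20,2,0,0,0.11],[0,0,0,0,0,0.12]],
  ],
)

```text
time_s: 2.5
position: [0.6967, -0.0569, 0.2081]
tcp_rot: [[0.996, 0.088, 0.004], [0.088, -0.996, 0.002], [0.004, -0.001, -1.0]]
force: [-0.9, -0.3, -0.3]
opening: 0.011
grasp_force: 0.0
```

```bash
python3 - <<'E'
from h import *
Z=dict(vise=0,jaw=0,lever_knob=.114,lever_pivot=.114,strop=.085,strop_handle=.085,spool=0)
p=bot.capture("wrist");cv2.imwrite("pics/w1.png",p["image"])
for q in Z:
    for d in bot.pinpoint(p,q)[:1]: print(q,round(d["confidence"],2),np.round(d["centre"]),np.round(atz(p,d["centre"],Z[q])[:2],4))
s=bot.read_state();print(s["time_s"],s["position"],np.round(s["tcp_rot"],3),s["opening"],s["joint_positions"])
E
```

```text
jaw 0.46 [330. 330.] [ 0.5965 -0.0753]
lever_knob 0.69 [247. 264.] [ 0.6897 -0.0144]
spool 0.92 [468. 123.] [ 0.7859 -0.1674]
2.9 [ 0.69233896 -0.06324724  0.20880934] [[ 0.996  0.086 -0.   ]
 [ 0.086 -0.996 -0.   ]
 [-0.    -0.    -1.   ]] 0.0055351785254846185 [-1.44062327e+01  3.74027082e+01  7.25693249e+01 -1.64195236e-03
  7.00329052e+01  7.06579911e+01]
```

View pics/w1.png

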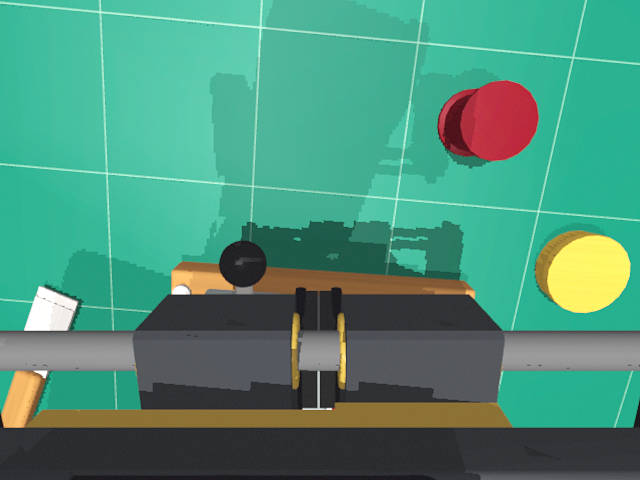

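The wrist view shows the knob at (247,264), which puts it at (0.690, -0.015). It is clear of the closed fingers. Next I descend beside it and sweep the lever open.

play_rows(
  moves=[
    [[0,0,45,0,0,0],[0,0,46,0,0,0],[0,-6,0,0,0,0],[0,-6,0,0,0,0],[0,-6,0,0,0,0]],
  ],
)

```text
time_s: 3.4
position: [0.6932, -0.0443, 0.1205]
tcp_rot: [[0.996, 0.087, 0.005], [0.087, -0.996, -0.001], [0.005, 0.001, -1.0]]
force: [0.7, 0.5, 0.5]
opening: 0.006
grasp_force: 0.0
```

play_rows(
  moves=[
    [[2.4,-9.6,0,0,0,-0.1],[2.4,-9.6,0,0,0,-0.1],[2.4,-9.6,0,0,0,-0.1],[2.4,-9.6,0,0,0,-0.1],[2.4,-9.6,0,0,0,-0.1]],
  ],
)

```text
time_s: 3.9
position: [0.6923, 0.0047, 0.1215]
tcp_rot: [[0.83, 0.558, 0.009], [0.558, -0.83, -0.002], [0.006, 0.007, -1.0]]
force: [1.7, -1.1, -1.1]
opening: 0.004
grasp_force: 1.0
```

play_rows(
  moves=[
    [[2.4,-9.6,0,0,0,-0.1],[2.4,-9.6,0,0,0,-0.1],[2.4,-9.6,0,0,0,-0.1],[2.4,-9.6,0,0,0,-0.1],[2.4,-9.6,0,0,0,-0.1]],
  ],
)

```text
time_s: 4.4
position: [0.6679, 0.0475, 0.1219]
tcp_rot: [[0.461, 0.887, 0.012], [0.887, -0.461, -0.0], [0.005, 0.011, -1.0]]
force: [3.0, 0.9, -2.3]
opening: 0.004
grasp_force: 1.2
```

play_rows(
  moves=[
    [[2.4,-9.6,0,0,0,-0.1],[2.4,-9.6,0,0,0,-0.1],[2.4,-9.6,0,0,0,-0.1],[2.4,-9.6,0,0,0,-0.1],[0,0,0,0,0,0]],
  ],
)

```text
time_s: 4.9
position: [0.6327, 0.0695, 0.1213]
tcp_rot: [[0.083, 0.997, 0.007], [0.997, -0.083, 0.0], [0.001, 0.007, -1.0]]
force: [0.2, -0.2, 0.4]
opening: 0.006
grasp_force: 0.0
```

```bash
python3 - <<'E'
from h import *
for n in("top","scene"):
    p=bot.capture(n)
    for q,z in(("lever_knob",.114),("lever_pivot",.114),("jaw",0)):
        for d in bot.pinpoint(p,q)[:1]: print(n,q,round(d["confidence"],2),np.round(d["centre"]),np.round(atz(p,d["centre"],z)[:2],4))
s=bot.read_state();print(s["time_s"],s["position"],np.round(s["tcp_rot"],3),s["force"])
E
```

```text
top lever_pivot 0.55 [365. 251.] [ 0.5947 -0.0265]
top jaw 0.8 [380. 259.] [ 0.5918 -0.0677]
scene lever_pivot 0.66 [259. 222.] [ 0.5868 -0.0281]
scene jaw 0.91 [248. 270.] [ 0.6064 -0.0584]
5.3 [0.63226383 0.06776444 0.11802996] [[ 0.085  0.996  0.002]
 [ 0.996 -0.085 -0.   ]
 [-0.     0.002 -1.   ]] [ 1.77635097 -0.42944253  1.70434436]
```

play_rows(
  moves=[
    [[0.5,-5,0,0,0,-0.05],[0.5,-4,0,0,0,-0.04],[0,0,0,0,0,0]],
  ],
)

```text
time_s: 5.6
position: [0.6219, 0.0698, 0.1174]
tcp_rot: [[-0.005, 1.0, -0.0], [1.0, 0.005, 0.0], [0.0, -0.0, -1.0]]
force: [0.1, 1.2, -0.1]
opening: 0.006
grasp_force: 0.3
```

play_rows(
  moves=[
    [[0,-3,0,0,0,0],[0,0,0,0,0,0]],
  ],
)

```text
time_s: 5.8
position: [0.619, 0.0698, 0.1174]
tcp_rot: [[-0.005, 1.0, -0.0], [1.0, 0.005, 0.0], [0.0, -0.0, -1.0]]
force: [0.6, 0.8, 0.4]
opening: 0.005
grasp_force: 0.6
```

play_rows(
  moves=[
    [[0,-3,0,0,0,0],[0,0,0,0,0,0]],
  ],
)

```text
time_s: 6.0
position: [0.6158, 0.0697, 0.1175]
tcp_rot: [[-0.006, 1.0, -0.0], [1.0, 0.006, 0.0], [0.0, -0.0, -1.0]]
force: [0.8, 0.7, 0.2]
opening: 0.004
grasp_force: 0.6
```

```bash
python3 - <<'E'
from h import *
print(bot.read_state()["force"])
p=bot.capture("scene");cv2.imwrite("pics/s2.png",cv2.resize(p["image"][140:340,120:380],(780,600)))
E
```

```text
[0.84402864 0.72049237 0.17012137]
```

View pics/s2.png

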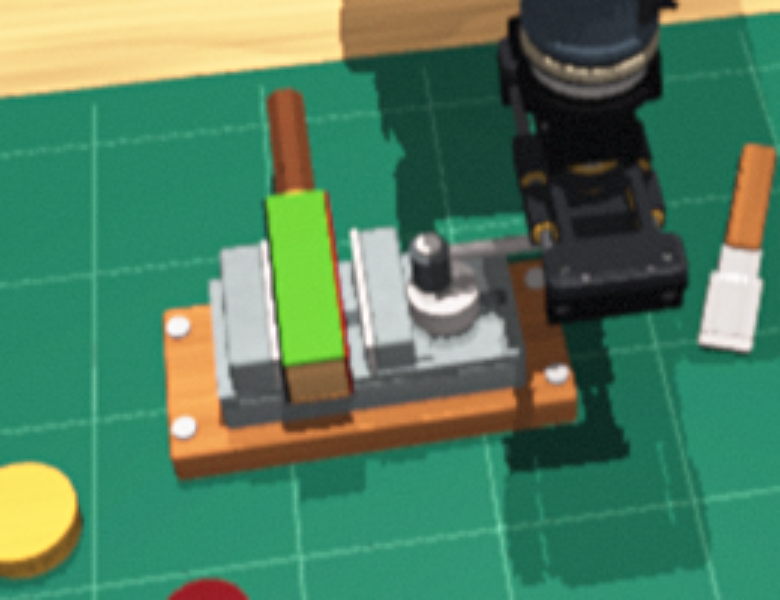

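The lever now points along +y, running about (450,245) to (540,240) in the crop. There is a clear gap between the strop and the sliding jaw. I'll back off, lift, turn and lean for the handle grasp.

play_rows(
  moves=[
    [[0,20,0,0,0,0],[0,0,-45,0,0,0],[0,0,-45,0,0,0],[0,0,-30,0,0,0.14],[0,0,0,0,0,0.143]],
  ],
  fingers=0.4,
)

```text
time_s: 6.55
position: [0.6384, 0.0693, 0.2428]
tcp_rot: [[0.279, 0.96, 0.008], [0.96, -0.279, -0.001], [0.001, 0.008, -1.0]]
force: [0.1, 0.7, -0.5]
opening: 0.372
grasp_force: 0.0
```

play_rows(
  moves=[
    [[0,0,0,0,0,0.143],[0,0,0,0,0,0.143],[0,0,0,0,0,0.143],[0,0,0,0,0,0.143],[0,0,0,0,0,0.143]],
  ],
)

```text
time_s: 7.05
position: [0.6349, 0.0693, 0.237]
tcp_rot: [[0.84, 0.542, -0.003], [0.542, -0.84, -0.001], [-0.003, -0.001, -1.0]]
force: [0.2, 0.7, 0.2]
opening: 0.687
grasp_force: 0.0
```

play_rows(
  moves=[
    [[0,0,0,0,0,0.143],[0,0,0,0,0,0.143],[0,0,0,0,0,0.143],[0,0,0,0,0,0.143],[-36,22,9,0,0,0]],
  ],
)

```text
time_s: 7.55
position: [0.6038, 0.0481, 0.2293]
tcp_rot: [[1.0, 0.007, 0.006], [0.007, -1.0, -0.001], [0.006, 0.001, -1.0]]
force: [-0.3, -0.8, -0.6]
opening: 0.7
grasp_force: 0.0
```

play_rows(
  moves=[
    [[-36,22,9,0,0,0],[-36,22,9,0,0,0],[-36,22,9,-0.13,0,0],[0,0,0,-0.131,0,0],[0,0,0,-0.131,0,0]],
  ],
)

```text
time_s: 8.05
position: [0.4906, -0.021, 0.2021]
tcp_rot: [[1.0, 0.004, 0.0], [0.004, -0.922, -0.388], [-0.001, 0.388, -0.922]]
force: [-0.4, 0.2, -1.1]
opening: 0.703
grasp_force: 0.0
```

play_rows(
  moves=[
    [[0,0,0,-0.131,0,0],[0,0,0,-0.131,0,0],[0,0,0,-0.131,0,0],[0,0,0,0,0,0]],
  ],
)

```text
time_s: 8.45
position: [0.4914, -0.0176, 0.1994]
tcp_rot: [[1.0, 0.012, 0.003], [0.011, -0.706, -0.708], [-0.006, 0.708, -0.706]]
force: [-0.1, -0.4, 0.5]
opening: 0.699
grasp_force: 0.0
```

```bash
python3 - <<'E'
from h import *
Z=dict(vise=0,jaw=0,lever_knob=.114,lever_pivot=.114,strop=.085,strop_handle=.085)
for n in("wrist","top","scene"):
    p=bot.capture(n)
    if n=="wrist":cv2.imwrite("pics/w3.png",p["image"])
    for q in Z:
        for d in bot.pinpoint(p,q)[:1]: print(n,q,round(d["confidence"],2),np.round(d["centre"]),np.round(atz(p,d["centre"],Z[q])[:2],4))
s=bot.read_state();print(s["time_s"],s["position"],np.round(s["tcp_rot"],3),s["opening"],np.round(s["joint_positions"],1))
E
```

```text
wrist vise 0.38 [191.  58.] [ 0.6142 -0.0831]
wrist lever_pivot 0.73 [194.  57.] [ 0.5952 -0.0199]
wrist strop 0.87 [278.  84.] [ 0.5915 -0.0937]
wrist strop_handle 0.61 [281. 253.] [ 0.4825 -0.0943]
top vise 0.79 [395. 258.] [ 0.5953 -0.0994]
top lever_knob 0.92 [317. 253.] [0.5894 0.0689]
top lever_pivot 0.84 [367. 249.] [ 0.5986 -0.0308]
top strop 0.84 [398. 257.] [ 0.5863 -0.096 ]
top strop_handle 0.68 [399. 312.] [ 0.4772 -0.0965]
scene vise 0.77 [228. 268.] [ 0.595  -0.0965]
scene jaw 0.93 [244. 266.] [ 0.5976 -0.0654]
scene lever_knob 0.97 [316. 220.] [0.5998 0.074 ]
scene lever_pivot 0.62 [257. 223.] [ 0.5894 -0.031 ]
scene strop 0.9 [220. 238.] [ 0.5893 -0.1013]
scene strop_handle 0.94 [220. 195.] [ 0.4835 -0.093 ]
9.5 [ 0.49274601 -0.01911777  0.20149607] [[ 1.     0.005  0.005]
 [ 0.007 -0.707 -0.707]
 [-0.     0.707 -0.707]] 0.6984996087420212 [  8.6  33.1 102.5 -50.9  64.3 129.7]
```

View pics/w3.png

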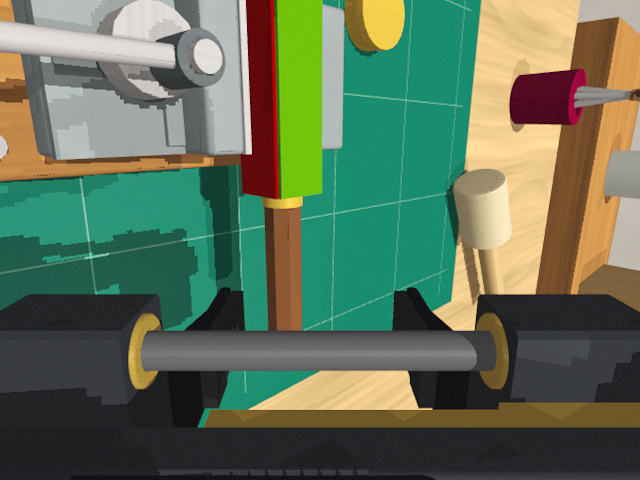

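The wrist view shows the handle running down from (283,205), left of the finger centre at column 320. I'll shift and approach part way, then check again.

play_rows(
  moves=[
    [[-2,-28,0,0,0,0],[0,0,40,0,0,0],[0,0,40,0,0,0],[0,0,0,0,0,0]],
  ],
)

```text
time_s: 9.9
position: [0.4887, -0.0579, 0.1224]
tcp_rot: [[1.0, 0.008, -0.002], [0.004, -0.707, -0.707], [-0.007, 0.707, -0.707]]
force: [-0.5, 0.1, -0.7]
opening: 0.701
grasp_force: 0.0
```

```bash
python3 - <<'E'
from h import *
p=bot.capture("wrist");cv2.imwrite("pics/w4.png",p["image"])
s=bot.read_state();T=np.array(s["tcp_rot"]);P=np.array(s["position"])
print(s["time_s"],P,np.round(T,3))
for q in("strop_handle","strop"):
    for d in bot.pinpoint(p,q)[:1]:
        X=atz(p,d["centre"],.085);print(q,d["confidence"],d["centre"],X,(T.T@(X-P))*1000)
m=bot.silhouettes(p,"strop")[0]["pixels"]
for r in range(20,330,30):
    c=np.where(m[r])[0]
    if len(c): print(r,c.min(),c.max())
print("tcp axis px",[np.round(proj(p,P+T[:,2]*a)) for a in(-.005,.0,.06)])
for x in(.48,.5,.52,.56,.6):print(x,np.round(proj(p,[x,-.0985,.085])))
E
```

```text
9.95 [ 0.48968906 -0.05701757  0.12372547] [[ 1.     0.006  0.   ]
 [ 0.005 -0.707 -0.707]
 [-0.004  0.707 -0.707]]
strop_handle 0.58 [323.4, 288.2] [ 0.48453705 -0.09695919  0.085     ] [-5.16136248  0.82922284 55.62562777]
strop 0.9 [320.4, 63.8] [ 0.58867283 -0.09353325  0.085     ] [98.98782781 -0.93477014 53.21069368]
20 283 384
50 283 383
80 283 382
110 284 381
140 286 380
170 265 379
200 267 378
230 297 347
260 298 347
290 299 346
320 299 346
tcp axis px [array([323., 335.]), array([323., 329.]), array([322., 276.])]
0.48 [325. 296.]
0.5 [326. 258.]
0.52 [326. 218.]
0.56 [327. 133.]
0.6 [329.  37.]
```

View pics/w4.png

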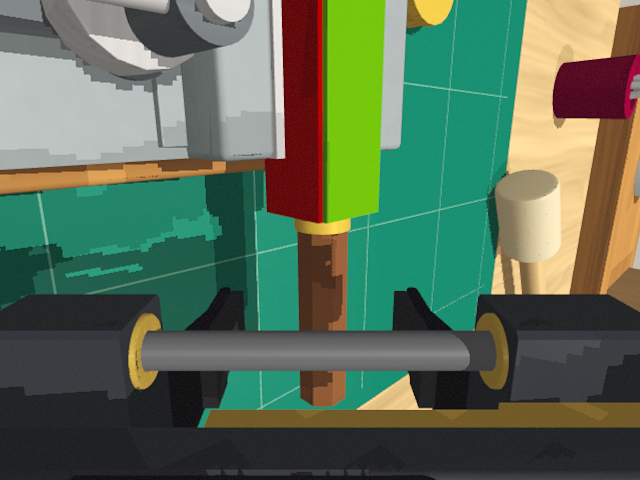

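Handle and finger centre both sit at column 323. The block's red/green edge, (328,215) to (322,0), hints at a small strop yaw, so I'll fit that.

```bash
python3 - <<'E'
from h import *
from scipy.optimize import least_squares
p=bot.capture("wrist");im=p["image"].astype(int)
m=bot.silhouettes(p,"strop")[0]["pixels"]
obs=[]
for r in range(15,190,15):
    c=np.where(m[r])[0]; g=np.where(m[r]&(im[r,:,1]>im[r,:,2]+30))[0]
    obs.append((r,g.min(),g.max()+1))
print(obs[::3])
def col(y0,yaw,off,z,r):
    xs=np.linspace(.5,.68,181); pts=np.array([proj(p,[x,y0+off+np.tan(yaw)*(x-.59),z]) for x in xs])
    return np.interp(r,pts[::-1,1],pts[::-1,0])
for z in(.105,.103,.107):
    f=lambda v:np.concatenate([[col(v[0],v[1],.02,z,r)-a,col(v[0],v[1],-.02,z,r)-b] for r,a,b in obs])
    s=least_squares(f,[-.097,0],x_scale=[.01,.01]);print(z,s.x[0],np.degrees(s.x[1]),np.abs(s.fun).mean())
# fixed/sliding jaw and vise yaw via top camera silhouettes
for n in("top","scene"):
    q=bot.capture(n);
    for nm in("vise","jaw"):
        d=bot.silhouettes(q,nm)
        if d:
            c,_=cv2.findContours(d[0]["pixels"].astype(np.uint8),0,1);c=max(c,key=cv2.contourArea)
            z=.028 if nm=="vise" else .095
            P=np.array([atz(q,x[0],z)[:2] for x in c],np.float32);print(n,nm,cv2.minAreaRect(P*1000))
E
```

```text
Traceback (most recent call last):
ValueError: zero-size array to reduction operation minimum which has no identity
```

```bash
python3 - <<'E'
from h import *
from scipy.optimize import least_squares
p=bot.capture("wrist");h=cv2.cvtColor(p["image"],cv2.COLOR_BGR2HSV)
obs=[]
for r in range(15,190,15):
    g=np.where((h[r,:,0]>38)&(h[r,:,0]<55)&(h[r,:,1]>200)&(h[r,:,2]>120))[0]
    if len(g)>20: obs.append((r,g.min(),g.max()+1))
print(obs[::3])
def col(y0,yaw,off,z,r):
    xs=np.linspace(.5,.68,181); pts=np.array([proj(p,[x,y0+off+np.tan(yaw)*(x-.59),z]) for x in xs])
    return np.interp(r,pts[::-1,1],pts[::-1,0])
for z in(.105,.103,.107):
    f=lambda v:np.concatenate([[col(v[0],v[1],.02,z,r)-a,col(v[0],v[1],-.02,z,r)-b] for r,a,b in obs])
    s=least_squares(f,[-.097,0],x_scale=[.01,.01]);print(z,s.x[0],np.degrees(s.x[1]),np.abs(s.fun).mean())
for n in("top","scene"):
    q=bot.capture(n);
    for nm in("vise","jaw"):
        d=bot.silhouettes(q,nm)
        if d:
            c,_=cv2.findContours(d[0]["pixels"].astype(np.uint8),0,1);c=max(c,key=cv2.contourArea)
            z=.028 if nm=="vise" else .095
            P=np.array([atz(q,x[0],z)[:2] for x in c],np.float32);print(n,nm,cv2.minAreaRect(P*1000))
E
```

```text
[(15, np.int64(323), np.int64(380)), (60, np.int64(323), np.int64(378)), (105, np.int64(324), np.int64(377)), (150, np.int64(324), np.int64(376))]
0.105 -0.09459646266413649 1.5143288411031512 4.136222252480977
0.103 -0.09684842318436634 1.4612352944803795 3.66668189382014
0.107 -0.09234541690726644 1.5705328294109333 4.620003736471392
top vise ((591.2361450195312, 1.7671432495117188), (114.48568725585938, 168.6509552001953), 1.0005160570144653)
top jaw ((591.5989990234375, -49.52643585205078), (89.40245056152344, 40.08147048950195), 0.3350268602371216)
scene vise ((581.252197265625, -44.57606506347656), (178.11764526367188, 293.6351013183594), 0.5796207785606384)
scene jaw ((605.8424682617188, -47.22835922241211), (107.50946807861328, 36.297882080078125), 1.2281849384307861)
```

play_rows(
  moves=[
    [[0,0,20,0,0.01,-0.01],[0,0,20,0,0,0],[0,0,12,0,0,0],[0,0,8,0,0,0],[0,0,0,0,0,0]],
  ],
)

```text
time_s: 11.05
position: [0.4913, -0.0989, 0.0821]
tcp_rot: [[1.0, 0.015, 0.013], [0.02, -0.707, -0.707], [-0.001, 0.707, -0.707]]
force: [0.9, 0.0, -0.5]
opening: 0.702
grasp_force: 0.0
```

play_rows(
  moves=[
    [[0,0,0,0,0,0],[0,0,0,0,0,0],[0,0,0,0,0,0],[0,0,0,0,0,0],[0,0,0,0,0,0]],
  ],
  fingers=-1,
)

```text
time_s: 11.55
position: [0.4919, -0.0981, 0.083]
tcp_rot: [[1.0, 0.015, 0.015], [0.021, -0.707, -0.707], [0.001, 0.707, -0.707]]
force: [-0.3, 0.1, -0.6]
opening: 0.331
grasp_force: 0.0
```

play_rows(
  moves=[
    [[0,0,0,0,0,0],[0,0,0,0,0,0],[0,0,0,0,0,0]],
  ],
)

```text
time_s: 11.85
position: [0.4916, -0.0986, 0.0832]
tcp_rot: [[1.0, 0.014, 0.014], [0.02, -0.706, -0.707], [0.0, 0.708, -0.707]]
force: [-0.6, -1.0, 2.9]
opening: 0.27
grasp_force: 30.0
```

The handle is gripped at 23.6 mm, which matches its flats, with a 30 N grip. Lifting straight up.

play_rows(
  moves=[
    [[0,7,-7,0,0,0],[0,14,-14,0,0,0],[0,14,-14,0,0,0],[0,14,-14,0,0,0],[0,14,-14,0,0,0]],
  ],
)

```text
time_s: 12.35
position: [0.4912, -0.0978, 0.1721]
tcp_rot: [[1.0, 0.016, 0.014], [0.022, -0.709, -0.705], [-0.001, 0.705, -0.709]]
force: [0.7, -0.3, -2.7]
opening: 0.271
grasp_force: 29.9
```

```bash
python3 - <<'E'
from h import *
s=bot.read_state();P=np.array(s["position"]);print(s["time_s"],P,np.round(s["tcp_rot"],3),s["force"],s["moment"],s["opening"])
p=bot.capture("scene");cv2.imwrite("pics/s5.png",cv2.resize(p["image"][120:320,120:380],(780,600)))
for n in("scene","top","wrist"):
    if n!="scene":p=bot.capture(n)
    for q in("strop","strop_handle"):
        for d in bot.pinpoint(p,q)[:1]:
            o,v=ray(p,d["centre"]);print(n,q,round(d["confidence"],2),d["centre"],"at z=.165",atz(p,d["centre"],.165)[:2], "z where x=%.3f"%(.59 if q=="strop" else .484))
E
```

```text
12.35 [ 0.49123912 -0.09783558  0.17212258] [[ 1.     0.016  0.014]
 [ 0.022 -0.709 -0.705]
 [-0.001  0.705 -0.709]] [ 0.73703786 -0.34884522 -2.69698579] [ 0.69529448  0.18497324 -0.01085003] 0.27103575956856524
scene strop 0.9 [215.7, 204.5] at z=.165 [ 0.57920224 -0.09803113] z where x=0.590
scene strop_handle 0.72 [212.2, 162.0] at z=.165 [ 0.47429188 -0.09725962] z where x=0.484
top strop 0.65 [407.7, 251.2] at z=.165 [ 0.58912069 -0.10230349] z where x=0.590
wrist strop 0.71 [318.7, 45.5] at z=.165 [ 0.59058043 -0.09982356] z where x=0.590
```

View pics/s5.png

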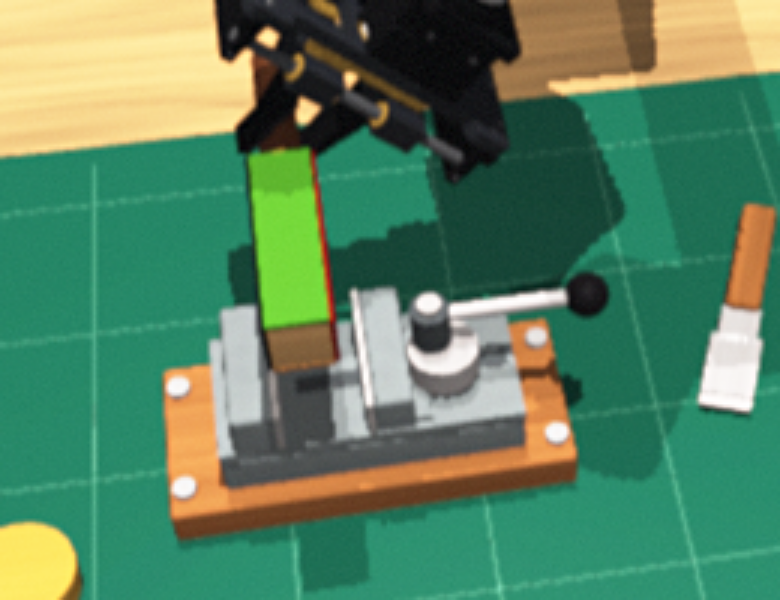

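The strop is lifted clear and level, and the vise is open below it. Now the quarter turn about the strop's axis.

play_rows(
  moves=[
    [[0,0,0,0.06,0,0],[0,0,0,0.12,0,0],[0,0,0,0.13,0,0],[0,0,0,0.13,0,0],[0,0,0,0.13,0,0]],
  ],
)

```text
time_s: 13.3
position: [0.4912, -0.098, 0.1717]
tcp_rot: [[1.0, 0.022, 0.004], [0.022, -0.978, -0.208], [-0.001, 0.208, -0.978]]
force: [-0.4, -0.7, -2.8]
opening: 0.27
grasp_force: 30.0
```

play_rows(
  moves=[
    [[0,0,0,0.13,0,0],[0,0,0,0.13,0,0],[0,0,0,0.13,0,0],[0,0,0,0.13,0,0],[0,0,0,0.13,0,0]],
  ],
)

```text
time_s: 13.8
position: [0.4913, -0.0989, 0.1718]
tcp_rot: [[1.0, 0.019, -0.009], [0.021, -0.905, 0.425], [-0.0, -0.425, -0.905]]
force: [-0.6, 0.0, -2.3]
opening: 0.273
grasp_force: 30.0
```

play_rows(
  moves=[
    [[0,0,0,0.13,0,0],[0,0,0,0.13,0,0],[0,0,0,0.091,0,0],[0,0,0,0,0,0],[0,0,0,0,0,0]],
  ],
)

```text
time_s: 14.3
position: [0.4912, -0.0985, 0.1709]
tcp_rot: [[1.0, 0.013, -0.016], [0.021, -0.707, 0.707], [-0.002, -0.707, -0.707]]
force: [0.3, -0.8, -2.7]
opening: 0.273
grasp_force: 30.0
```

```bash
python3 - <<'E'
from h import *
s=bot.read_state();T=np.array(s["tcp_rot"]);P=np.array(s["position"]);print(s["time_s"],P,np.round(T,3),s["force"],s["opening"],np.round(s["joint_positions"],1))
tgt=np.array([.4915,-.091,.1732]);print("to hover target, tool mm",T.T@(tgt-P)*1000)
R=T
ax=np.array([[1,0,0],[0,1,0],[0,0,1]])
from scipy.spatial.transform import Rotation as Q
psi=np.radians(1.0);Rt=Q.from_euler('z',psi).as_matrix()@np.array([[1,0,0],[0,-.7071,.7071],[0,-.7071,-.7071]])
print("turn tool",(Q.from_matrix(T.T@Rt)).as_rotvec())
p=bot.capture("wrist");cv2.imwrite("pics/w6.png",p["image"])
p=bot.capture("scene");cv2.imwrite("pics/s6.png",cv2.resize(p["image"][120:320,120:380],(780,600)))
# candidate sag: project top red corners for hypotheses
ax0=P-T[:,2]*.0025
for sag in(0,1,2,3):
    B=T@Q.from_euler('y',sag,degrees=True).as_matrix()
    print(sag,[np.round(proj(p,ax0+B@(np.array([x,0,0])+Q.from_euler('x',-45,degrees=True).as_matrix()@np.zeros(3)))) for x in(.02,.16)])
E
```

```text
14.3 [ 0.4911545  -0.09854642  0.17094593] [[ 1.     0.013 -0.016]
 [ 0.021 -0.707  0.707]
 [-0.002 -0.707 -0.707]] [ 0.33368877 -0.77971957 -2.67872268] 0.27250166187047653 [-42.5  38.9  95.2  31.   81.9  31.7]
to hover target, tool mm [ 0.49640704 -6.92576535  3.73308894]
turn tool [0.00031177 0.00396112 0.00064413]
0 [array([212., 173.]), array([219., 234.])]
1 [array([211., 173.]), array([217., 233.])]
2 [array([211., 173.]), array([216., 233.])]
3 [array([211., 173.]), array([215., 232.])]
```

View pics/s6.png

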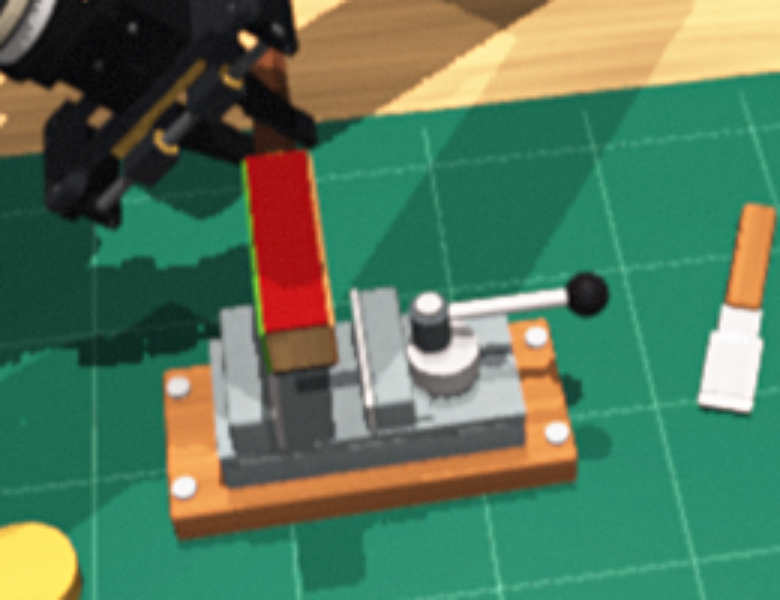

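Red is on top. I'll fit the block's yaw and pitch from the red quad in two cameras, and compare with the jaws.

```bash
cat > fit.py <<'E'
from h import *
from scipy.optimize import least_squares
from scipy.spatial.transform import Rotation as Q
def quad(p):
    h=cv2.cvtColor(p["image"],cv2.COLOR_BGR2HSV)
    m=(((h[...,0]<6)|(h[...,0]>174))&(h[...,1]>180)&(h[...,2]>70)).astype(np.uint8)
    s=bot.silhouettes(p,"strop")[0]["pixels"].astype(np.uint8);m&=cv2.dilate(s,np.ones((5,5)))
    c,_=cv2.findContours(m,0,1);c=max(c,key=cv2.contourArea);hull=cv2.convexHull(c)
    for e in np.linspace(1,15,60):
        a=cv2.approxPolyDP(hull,e,True)
        if len(a)==4:break
    return a[:,0].astype(float)
def fit():
    s=bot.read_state();T=np.array(s["tcp_rot"]);P=np.array(s["position"])
    D=[(p,quad(p)) for p in (bot.capture("scene"),bot.capture("top"))]
    def pts(v): # v: x0,y0,z of block centre, yaw,pitch
        B=Q.from_euler('ZY',[v[3],v[4]]).as_matrix()
        return [v[:3]+B@np.array([a,b,.02]) for a in(-.065,.065) for b in(-.02,.02)]
    def f(v):
        r=[]
        for p,q in D:
            for X in pts(v):
                e=q-np.array(proj(p,X));i=np.argmin((e**2).sum(1));r+=list(e[i])
        return r
    g=P-T[:,2]*.0025
    s=least_squares(f,[g[0]+.097,g[1],g[2],0,0],x_scale=[.01,.01,.01,.05,.05])
    print("block",np.round(s.x[:3],4),"yaw,pitch(down+)",np.degrees(s.x[3:]),"res",np.abs(s.fun).max())
    print("grip axis",g)
E
python3 -c "
from fit import *
fit()"
```

```text
block [ 0.5897 -0.0973  0.1712] yaw,pitch(down+) [1.52830685 1.6386228 ] res 6.471315343809181
grip axis [ 0.49144087 -0.0994246   0.17377951]
```

play_rows(
  moves=[
    [[0,-5.5,5.5,0,0.015,-0.015],[0,14,14,0,0,0],[0,14,14,0,0,0],[0,4,4,0,0,0],[0,0,0,0,0,0]],
  ],
)

```text
time_s: 15.1
position: [0.4921, -0.0897, 0.1264]
tcp_rot: [[1.0, 0.029, -0.001], [0.021, -0.705, 0.709], [0.02, -0.708, -0.705]]
force: [-0.1, 1.0, -2.5]
opening: 0.275
grasp_force: 30.0
```

```bash
python3 - <<'E'
from fit import *
s=bot.read_state();print(s["time_s"],s["position"],np.round(s["tcp_rot"],3),s["force"])
fit()
p=bot.capture("top");a=cv2.resize(p["image"][215:325,320:450],(520,440),interpolation=cv2.INTER_CUBIC)
q=bot.capture("scene");b=cv2.resize(q["image"][180:290,165:295],(520,440),interpolation=cv2.INTER_CUBIC)
cv2.imwrite("pics/c7.png",cv2.resize(np.hstack([a,b]),(800,338)))
E
```

```text
15.1 [ 0.49208586 -0.089744    0.12636854] [[ 1.     0.029 -0.001]
 [ 0.021 -0.705  0.709]
 [ 0.02  -0.708 -0.705]] [-0.05668217  0.97108169 -2.54418327]
block [ 0.59   -0.0896  0.1264] yaw,pitch(down+) [1.72642216 0.51122587] res 4.8289182317327
grip axis [ 0.49208784 -0.09151589  0.12813217]
```

View pics/c7.png

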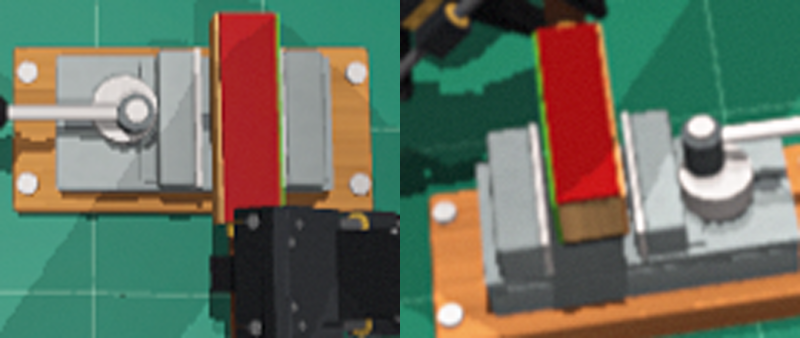

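Red is up and the block sits over the gap between the jaws in both views. The sliding jaw face is at (197,120) and the block's left edge at about (215,120) in the top crop. Lowering carefully.

play_rows(
  moves=[
    [[0,4,4,0,0,0],[0,3,3,0,0,0],[0,2,2,0,0,0],[0,2,2,0,0,0],[0,0,0,0,0,0]],
  ],
)

```text
time_s: 15.9
position: [0.4926, -0.0904, 0.1105]
tcp_rot: [[1.0, 0.029, -0.0], [0.021, -0.706, 0.708], [0.02, -0.708, -0.706]]
force: [0.4, 0.1, -2.4]
opening: 0.274
grasp_force: 30.0
```

```bash
python3 - <<'E'
from fit import *
s=bot.read_state();print(s["time_s"],s["position"],s["force"],s["moment"])
E
```

```text
15.9 [ 0.49263698 -0.0903952   0.11054844] [ 0.35102133  0.10272302 -2.44978204] [-0.64736247  0.20347364  0.02206217]
```

play_rows(
  moves=[
    [[0,4,4,0,0,0],[0,4,4,0,0,0],[0,3,3,0,0,0],[0,2,2,0,0,0],[0,0,0,0,0,0]],
  ],
)

```text
time_s: 16.4
position: [0.493, -0.0904, 0.0922]
tcp_rot: [[1.0, 0.029, -0.0], [0.021, -0.706, 0.708], [0.021, -0.708, -0.706]]
force: [0.4, -0.0, -2.2]
opening: 0.266
grasp_force: 30.0
```

play_rows(
  moves=[
    [[0,2,2,0,0,0],[0,1,1,0,0,0],[0,0,0,0,0,0]],
  ],
)

```text
time_s: 16.7
position: [0.4933, -0.0905, 0.0883]
tcp_rot: [[1.0, 0.03, 0.0], [0.021, -0.706, 0.708], [0.021, -0.707, -0.706]]
force: [0.5, 0.7, -2.0]
opening: 0.273
grasp_force: 30.0
```

```bash
python3 - <<'E'
from fit import *
s=bot.read_state();print(s["time_s"],s["position"],s["force"],s["moment"])
fit()
E
```

```text
16.7 [ 0.49326758 -0.09049115  0.08828819] [ 0.45103536  0.71088801 -2.02059552] [-0.68435836  0.22251959 -0.02569157]
block [ 0.5913 -0.0903  0.0879] yaw,pitch(down+) [ 1.42151638 -0.21447609] res 4.417442600428558
grip axis [ 0.49326731 -0.09226055  0.09005433]
```

play_rows(
  moves=[
    [[0,1,1,0,0,0],[0,1,1,0,0,0],[0,0,0,0,0,0]],
  ],
)

```text
time_s: 17.2
position: [0.4933, -0.0905, 0.0854]
tcp_rot: [[1.0, 0.03, 0.0], [0.021, -0.706, 0.708], [0.021, -0.707, -0.706]]
force: [-0.5, -0.5, -2.2]
opening: 0.273
grasp_force: 30.0
```

play_rows(
  moves=[
    [[0,0.7,0.7,0,0,0],[0,0,0,0,0,0]],
  ],
)

```text
time_s: 17.4
position: [0.4933, -0.0905, 0.0845]
tcp_rot: [[1.0, 0.03, 0.0], [0.021, -0.706, 0.708], [0.021, -0.707, -0.706]]
force: [0.9, 0.1, -1.4]
opening: 0.271
grasp_force: 30.0
```

play_rows(
  moves=[
    [[0,0.7,0.7,0,0,0],[0,0,0,0,0,0]],
  ],
)

```text
time_s: 17.6
position: [0.4934, -0.0904, 0.0836]
tcp_rot: [[1.0, 0.03, 0.0], [0.021, -0.706, 0.708], [0.021, -0.708, -0.706]]
force: [-0.2, 0.5, -2.5]
opening: 0.273
grasp_force: 30.0
```

play_rows(
  moves=[
    [[0,0.7,0.7,0,0,0],[0,0,0,0,0,0]],
  ],
)

```text
time_s: 17.8
position: [0.4933, -0.0902, 0.0831]
tcp_rot: [[1.0, 0.03, -0.0], [0.021, -0.705, 0.709], [0.021, -0.708, -0.706]]
force: [-1.2, -0.4, 0.6]
opening: 0.27
grasp_force: 29.9
```

play_rows(
  moves=[
    [[0,0.5,0.5,0,0,0],[0,0,0,0,0,0]],
  ],
)

```text
time_s: 18.0
position: [0.4931, -0.0901, 0.0826]
tcp_rot: [[1.0, 0.03, -0.0], [0.022, -0.705, 0.709], [0.021, -0.709, -0.705]]
force: [-3.0, -0.1, 4.9]
opening: 0.274
grasp_force: 29.9
```

play_rows(
  moves=[
    [[0,0,0,0,0,0],[0,0,0,0,0,0],[0,0,0,0,0,0],[0,0,0,0,0,0],[0,0,0,0,0,0]],
  ],
  fingers=0.3,
)

```text
time_s: 18.5
position: [0.4935, -0.0905, 0.0817]
tcp_rot: [[1.0, 0.03, 0.0], [0.021, -0.706, 0.708], [0.021, -0.707, -0.707]]
force: [-0.0, 1.1, 0.2]
opening: 0.611
grasp_force: 0.0
```

```bash
python3 - <<'E'
from fit import *
s=bot.read_state();print(s["time_s"],s["position"],s["force"],s["opening"])
fit()
p=bot.capture("wrist");q=bot.capture("scene");b=cv2.resize(q["image"][180:290,165:295],(520,440),interpolation=cv2.INTER_CUBIC)
cv2.imwrite("pics/c8.png",cv2.resize(np.hstack([cv2.resize(p["image"],(587,440)),b]),(800,318)))
E
```

```text
18.5 [ 0.49352305 -0.09054557  0.08171071] [-0.03296758  1.10609082  0.19501117] 0.6109797483738862
block [ 0.5909 -0.0915  0.0844] yaw,pitch(down+) [1.55112321 0.54793137] res 4.530786450448886
grip axis [ 0.49352237 -0.09231434  0.08347747]
```

View pics/c8.png

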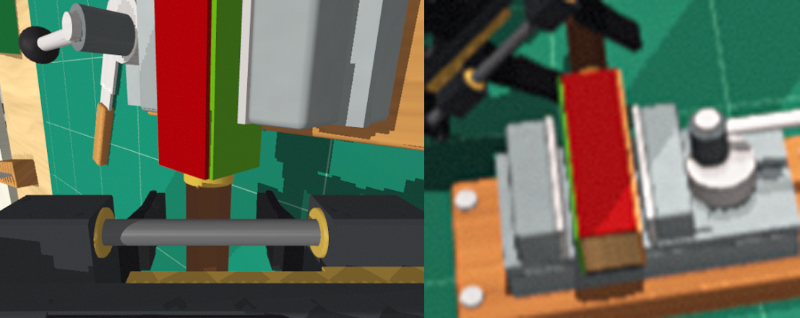

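The strop is seated flat at z = 0.084 with red up, between the jaws. I'll retreat along the tool, straighten up and go round to the open lever's near side.

play_rows(
  moves=[
    [[0,0,-20,0,0,0],[0,0,-40,0,0,0],[0,0,-50,0,0,0],[0,-30,-30,0,0,0],[0,-30,-30,-0.12,0,0]],
  ],
)

```text
time_s: 19.3
position: [0.4914, -0.1716, 0.2435]
tcp_rot: [[1.0, 0.024, 0.005], [0.016, -0.787, 0.617], [0.019, -0.617, -0.787]]
force: [-0.2, 0.1, 0.4]
opening: 0.649
grasp_force: 0.0
```

play_rows(
  moves=[
    [[0,0,0,-0.13,0,0],[0,0,0,-0.13,0,0],[0,0,0,-0.13,0,0],[0,0,0,-0.13,0,0],[0,0,0,-0.145,-0.015,0]],
  ],
  fingers=-1,
)

```text
time_s: 19.8
position: [0.4913, -0.1689, 0.2454]
tcp_rot: [[1.0, 0.021, 0.008], [0.021, -1.0, -0.005], [0.008, 0.005, -1.0]]
force: [-0.7, 0.3, -0.3]
opening: 0.28
grasp_force: 0.0
```

play_rows(
  moves=[
    [[0,0,0,0,0,-0.14],[0,0,0,0,0,-0.14],[0,0,0,0,0,-0.14],[0,0,0,0,0,-0.14],[0,0,0,0,0,-0.14]],
  ],
)

```text
time_s: 20.3
position: [0.4913, -0.168, 0.2444]
tcp_rot: [[0.746, 0.665, 0.006], [0.665, -0.746, 0.002], [0.005, 0.003, -1.0]]
force: [-0.6, 0.3, 0.7]
opening: 0.003
grasp_force: 0.0
```

play_rows(
  moves=[
    [[0,0,0,0,0,-0.14],[0,0,0,0,0,-0.14],[0,0,0,0,0,-0.14],[0,0,0,0,0,-0.14],[0,0,0,0,0,-0.14]],
  ],
)

```text
time_s: 20.8
position: [0.4912, -0.1681, 0.2444]
tcp_rot: [[0.143, 0.99, 0.006], [0.99, -0.143, 0.002], [0.003, 0.005, -1.0]]
force: [-0.1, 0.2, 0.4]
opening: 0.004
grasp_force: 0.0
```

```bash
python3 - <<'E'
from fit import *
s=bot.read_state();T=np.array(s["tcp_rot"]);P=np.array(s["position"])
print(s["time_s"],P,np.round(T,3),s["opening"])
for n in("top","scene"):
    p=bot.capture(n)
    for d in bot.pinpoint(p,"lever_knob")[:1]:
        X=atz(p,d["centre"],.114);print(n,d["confidence"],X)
R=np.array([[0,1,0],[1,0,0],[0,0,-1.]])
from scipy.spatial.transform import Rotation as Q
print("turn left",Q.from_matrix(T.T@R).as_rotvec());print("shift",T.T@(np.array([.543,.069,P[2]])-P)*1000)
fit()
E
```

```text
20.8 [ 0.49117678 -0.16808172  0.24435256] [[ 0.143  0.99   0.006]
 [ 0.99  -0.143  0.002]
 [ 0.003  0.005 -1.   ]] 0.004339864613278094
top 0.91 [0.59288974 0.06540062 0.114     ]
scene 0.9 [0.59242265 0.07157438 0.114     ]
turn left [ 0.00541449 -0.00215653 -0.14307246]
shift [242.04767214  17.48750895   0.70547641]
block [ 0.593  -0.0862  0.1495] yaw,pitch(down+) [  5.00376656 -43.96356532] res 8.731635646440708
grip axis [ 0.49137802 -0.16823192  0.24688937]
```

play_rows(
  moves=[
    [[0,0,0,0.005,-0.002,-0.143],[47,10,0,0,0,0],[47,10,0,0,0,0],[47,10,0,0,0,0],[48,11,0,0,0,0]],
  ],
)

```text
time_s: 21.7
position: [0.5339, 0.0219, 0.2445]
tcp_rot: [[0.008, 1.0, 0.001], [1.0, -0.008, -0.001], [-0.001, 0.001, -1.0]]
force: [1.2, -0.9, 0.1]
opening: 0.008
grasp_force: 0.0
```

play_rows(
  moves=[
    [[48,10,0,0,0,0],[0,0,45,0,0,0],[0,0,45,0,0,0],[0,0,36,0,0,0],[0,0,0,0,0,0]],
  ],
)

```text
time_s: 22.2
position: [0.5403, 0.0687, 0.114]
tcp_rot: [[0.006, 1.0, -0.01], [1.0, -0.006, 0.0], [0.0, -0.01, -1.0]]
force: [-0.6, 0.6, -0.9]
opening: 0.003
grasp_force: 0.0
```

```bash
python3 - <<'E'
from h import *
s=bot.read_state();print(s["time_s"],s["position"],np.round(s["tcp_rot"],3),s["force"])
E
```

```text
22.2 [0.54031217 0.06869583 0.11399138] [[ 0.006  1.    -0.01 ]
 [ 1.    -0.006  0.   ]
 [ 0.    -0.01  -1.   ]] [-0.58307076  0.55198817 -0.89952059]
```

play_rows(
  moves=[
    [[0,9,0,0,0,0],[0,9,0,0,0,0],[0,9,0,0,0,0],[1.8,9.6,0,0,0,0.1],[1.8,9.6,0,0,0,0.1]],
  ],
)

```text
time_s: 22.7
position: [0.5917, 0.0704, 0.1204]
tcp_rot: [[0.208, 0.978, 0.003], [0.978, -0.208, -0.001], [-0.0, 0.003, -1.0]]
force: [-1.5, -1.3, 0.5]
opening: 0.007
grasp_force: 0.9
```

play_rows(
  moves=[
    [[1.8,9.6,0,0,0,0.1],[1.8,9.6,0,0,0,0.1],[1.8,9.6,0,0,0,0.1],[1.8,9.6,0,0,0,0.1],[1.8,9.6,0,0,0,0.1]],
  ],
)

```text
time_s: 23.2
position: [0.6383, 0.0598, 0.1202]
tcp_rot: [[0.652, 0.758, 0.001], [0.758, -0.652, -0.001], [0.0, 0.001, -1.0]]
force: [-1.7, 0.3, 0.8]
opening: 0.003
grasp_force: 0.9
```

play_rows(
  moves=[
    [[1.8,9.6,0,0,0,0.1],[1.8,9.6,0,0,0,0.1],[1.8,9.6,0,0,0,0.1],[1.8,9.6,0,0,0,0.1],[0,0,0,0,0,0]],
  ],
)

```text
time_s: 23.7
position: [0.6701, 0.0348, 0.1202]
tcp_rot: [[0.894, 0.447, 0.005], [0.447, -0.894, -0.001], [0.004, 0.003, -1.0]]
force: [-0.2, 0.2, -0.0]
opening: 0.004
grasp_force: 0.0
```

```bash
python3 - <<'E'
from h import *
s=bot.read_state();print(s["time_s"],s["position"],np.round(s["tcp_rot"],3),s["force"])
for n in("top","scene"):
    p=bot.capture(n)
    for q,z in(("lever_knob",.114),("strop",.085),("jaw",0)):
        for d in bot.pinpoint(p,q)[:1]: print(n,q,round(d["confidence"],2),np.round(atz(p,d["centre"],z)[:2],4))
E
```

```text
23.7 [0.67006574 0.03483735 0.12024018] [[ 0.894  0.447  0.005]
 [ 0.447 -0.894 -0.001]
 [ 0.004  0.003 -1.   ]] [-0.17805159  0.23591279 -0.04836139]
top strop 0.66 [ 0.5851 -0.0976]
top jaw 0.84 [ 0.5917 -0.0741]
scene lever_knob 0.81 [0.6859 0.0105]
scene strop 0.96 [ 0.5875 -0.0934]
scene jaw 0.58 [ 0.5989 -0.0732]
```

play_rows(
  moves=[
    [[1.8,9.6,0,0,0,0.1],[1.8,9.6,0,0,0,0.1],[1.2,6,0,0,0,0.06],[0,0,0,0,0,0]],
  ],
)

```text
time_s: 24.5
position: [0.6817, 0.014, 0.1184]
tcp_rot: [[0.979, 0.203, 0.0], [0.203, -0.979, -0.0], [0.0, 0.0, -1.0]]
force: [-0.8, -0.2, -0.2]
opening: 0.002
grasp_force: 0.0
```

play_rows(
  moves=[
    [[0.5,3,0,0,0,0.03],[0.5,3,0,0,0,0.03],[0,0,0,0,0,0]],
  ],
)

```text
time_s: 24.8
position: [0.6836, 0.0091, 0.1184]
tcp_rot: [[0.99, 0.144, 0.0], [0.144, -0.99, 0.0], [0.0, -0.0, -1.0]]
force: [-1.1, 2.3, -0.2]
opening: 0.007
grasp_force: 1.2
```

play_rows(
  moves=[
    [[0.3,3,0,0,0,0.03],[0,0,0,0,0,0]],
  ],
)

```text
time_s: 25.0
position: [0.6843, 0.007, 0.1184]
tcp_rot: [[0.994, 0.113, 0.0], [0.113, -0.994, 0.002], [0.001, -0.002, -1.0]]
force: [-1.1, 4.4, -0.7]
opening: 0.005
grasp_force: 2.5
```

play_rows(
  moves=[
    [[0,2,0,0,0,0.02],[0,0,0,0,0,0]],
  ],
)

```text
time_s: 25.2
position: [0.6846, 0.006, 0.1184]
tcp_rot: [[0.996, 0.093, 0.001], [0.093, -0.996, 0.003], [0.001, -0.003, -1.0]]
force: [-0.7, 7.0, 0.8]
opening: 0.005
grasp_force: 3.6
```

play_rows(
  moves=[
    [[0,1.5,0,0,0,0],[0,0,0,0,0,0],[0,0,0,0,0,0]],
  ],
)

```text
time_s: 25.5
position: [0.6848, 0.0052, 0.1184]
tcp_rot: [[0.996, 0.094, 0.001], [0.094, -0.996, 0.004], [0.001, -0.004, -1.0]]
force: [-0.8, 8.9, 0.7]
opening: 0.003
grasp_force: 4.3
```

```bash
python3 - <<'E'
from h import *
s=bot.read_state();print(s["time_s"],s["position"],s["force"])
for n in("top","scene"):
    p=bot.capture(n)
    for q,z in(("lever_knob",.114),("strop",.085),("strop_handle",.085),("jaw",0)):
        for d in bot.pinpoint(p,q)[:1]: print(n,q,round(d["confidence"],2),np.round(atz(p,d["centre"],z)[:2],4))
E
```

```text
25.5 [0.6847627  0.00523833 0.11842433] [-0.78455904  8.9158382   0.6678607 ]
top strop 0.64 [ 0.5899 -0.099 ]
top strop_handle 0.76 [ 0.4824 -0.0987]
top jaw 0.53 [ 0.5936 -0.0809]
scene lever_knob 0.56 [ 0.6916 -0.0198]
scene strop 0.62 [ 0.5924 -0.1021]
scene strop_handle 0.81 [ 0.4811 -0.098 ]
scene jaw 0.65 [ 0.6012 -0.0763]
```

play_rows(
  moves=[
    [[0,-6,0,0,0,0],[0,-30,0,0,0,0],[0,0,-45,0,0,0],[0,0,-45,0,0,0],[-20,-40,0,0,0,0]],
  ],
)

```text
time_s: 26.5
position: [0.6667, 0.0712, 0.2167]
tcp_rot: [[0.996, 0.089, 0.023], [0.09, -0.996, -0.006], [0.023, 0.008, -1.0]]
force: [1.5, 0.7, 0.6]
opening: 0.005
grasp_force: 0.0
```

play_rows(
  moves=[
    [[-20,-45,0,0,0,0],[0,-45,0,0,0,0],[0,0,0,0,0,0]],
  ],
)

```text
time_s: 26.8
position: [0.6284, 0.1684, 0.2093]
tcp_rot: [[0.995, 0.1, 0.003], [0.1, -0.995, 0.0], [0.003, -0.0, -1.0]]
force: [0.7, -1.4, -0.2]
opening: 0.009
grasp_force: 0.0
```

```bash
python3 - <<'E'
from h import *
s=bot.read_state();print(s["time_s"],s["position"],s["force"])
p=bot.capture("top");a=cv2.resize(p["image"][195:325,320:450],(520,520),interpolation=cv2.INTER_CUBIC)
q=bot.capture("scene");b=cv2.resize(q["image"][165:295,165:295],(520,520),interpolation=cv2.INTER_CUBIC)
cv2.imwrite("pics/c9.png",cv2.resize(np.hstack([a,b]),(800,400)))
for n,p in(("top",p),("scene",q)):
    for k,z in(("lever_knob",.114),("lever_pivot",.114),("strop",.085),("strop_handle",.085),("jaw",0),("knife",0),("tin",0),("spool",0)):
        for d in bot.pinpoint(p,k)[:1]: print(n,k,round(d["confidence"],2),np.round(atz(p,d["centre"],z)[:2],4))
E
```

```text
26.8 [0.62838555 0.16843358 0.20930618] [ 0.68969995 -1.41574048 -0.1873396 ]
top lever_knob 0.82 [ 0.6898 -0.0189]
top lever_pivot 0.61 [ 0.5991 -0.0257]
top strop 0.81 [ 0.5907 -0.1015]
top strop_handle 0.69 [ 0.4765 -0.1004]
top tin 0.69 [ 0.6624 -0.2829]
top spool 0.97 [ 0.7772 -0.1692]
scene lever_knob 0.88 [ 0.694  -0.0143]
scene lever_pivot 0.93 [ 0.5947 -0.0202]
scene strop 0.88 [ 0.5845 -0.099 ]
scene strop_handle 0.57 [ 0.482  -0.0953]
scene jaw 0.79 [ 0.6022 -0.0737]
scene knife 0.83 [0.5344 0.195 ]
scene tin 0.77 [ 0.6765 -0.2793]
```

View pics/c9.png

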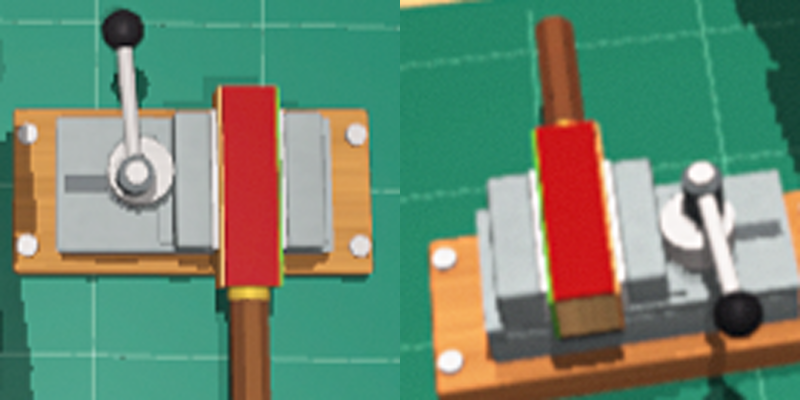

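The strop is clamped red side up, square and with the handle towards the robot. The knob is back at its starting pixel of about (360,204) in the top view, and the bystanders are where they were.

```bash
python3 -c "
from rig import bot
print(bot.hand_in())"
```

```text
the job is handed in; nothing more can be done
None
```

The strop is clamped again with its dark red face up and its handle towards you, about as far out as before; the lever was pushed shut with about 9 N, and the job is handed in with no verdict returned.

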